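# Weigh an order of filled party rolls

### The job

Weigh out this order: stand the empty orange tray fully on the scale's steel platform, lengthwise across it, let go and tare it with the yellow key. Then move every filled roll from the covered food case into the tray, all lying flat on its floor, and print the weight with the green key. The case's sliding covers must be fully shut again at the end; press the flat keys firmly but without force, do not press the blue key, and leave the jar, the bowl and the spreader where they are.

Things in the scene. Friction and masses are not known exactly. Their poses are not given: they have to be found in the camera images.
- order_tray: Loose orange plastic tray, 228 (its x) x 135 (its y) mm, 0.2 kg. Origin: centre of its underside, z up. Floor 4 mm thick; long side walls 5 mm thick, 26 mm high; the two short ends (x = -107 and +107) are solid grip bars 14 mm thick (x), 135 mm long (y), tops at z = 35 mm. Inside 200 x 125 mm.
- scale: Fixed white portion scale, 240 mm wide. Origin on the table under the platform's centre; x points away from the operator, y to the operator's left. Steel platform x -90..90, y -120..120, top at z = 60. In front of it (x -178..-92) a grey panel slopes up away from the operator by 0.17 rad, 36 mm high in its middle (x = -135), with a display and three square keys in a row along y.
- platform (a point): Centre of the top of the scale's steel platform (180 along x, 240 mm along y); axes as scale.
- tare_key: Yellow TARE membrane key, 30 x 30 mm, at scale y = +88 mm. Origin: middle of its top face, 2.5 mm proud of the panel; z is the face's normal (leans 0.17 rad towards the operator). Gives 1.5 mm at most (4 N/mm, then a hard stop); registers when fingertips press it with 4 N or more for 0.2 s; more than 30 N damages it.
- print_key: Green PRINT membrane key, at scale y = -4 mm; otherwise the same as the yellow key.
- zero_key: Blue ZERO membrane key between the other two, at scale y = +42 mm, same size; not to be pressed.
- case: Fixed steel food case, 235 (x) x 390 (y) mm. Origin: centre of its underside; x away from the operator, y to the operator's left. A wall at y = 0 splits it into a left (y > 0) and a right compartment; inner floor at z = 55, outer walls 10 mm thick, tops at z = 104. Two clear flat covers lie on top in two tracks, one over each half when shut; the left one runs above the right one.
- cover_left (a joint): Slide of the left cover (upper track), m: 0 = shut over the left half; grows to 0.168 as it slides to the right (case -y) over the right cover, up to that cover's pull; the left half is then open from case y 27 to 185 mm. Friction about 1.5 N plus 4 N per m/s. Panel 227 (x) x 205 mm (y), 5 mm thick, top at case z = 118.5 mm.
- cover_right (a joint): Slide of the right cover (lower track), m: 0 = shut over the right half; grows to 0.168 as it slides to the left (case +y) under the left cover. Panel top at case z = 110 mm; otherwise like the left cover.
- cover_left_grip (a point): Middle of the top of the left cover's black upright pull, a bar 70 mm long (case x), 12 mm thick (case y), standing 30 mm above the panel (top at case z = 148.5), at case y = +185 mm when shut, 10 mm from the cover's outer edge. Moves with the cover.
- cover_right_grip (a point): The same for the right cover's pull, at case y = -185 mm when shut; its top is also at case z = 148.5 (38.5 mm above its own panel). With the right cover fully open the left panel's edge is 1 mm beside it, 30 mm below its top: grip only the pull's upper 25 mm.
- roll_insert: Flat white insert lying fixed in the case, in the left or the right compartment, which holds the rolls: 184 (x) x 128 (y) mm, floor 3 mm thick, rim 4 mm thick and 11 mm high. Origin: centre of its underside, on the case's inner floor.
- gherkin_insert: The same insert in the other compartment, with gherkins; not needed.
- jar: Bystander: gherkin jar with a green lid, diameter 68 mm, 105 mm high. Origin: centre of its underside.
- bowl: Bystander: yellow bowl, diameter 100 mm, 45 mm high. Origin: centre of its underside.
- spreader: Bystander: spreading knife with a red handle, 190 mm long, lying flat. Origin: its middle, underside.
- roll1: Round filled bread roll (crust with a pink and green filling band), diameter 50 mm, 38 mm high, flat base, domed top, 45 g; firm. Origin: its centre, 19 mm above its base; widest from 10 mm to 1 mm below the origin. None if absent (two to four are there); all start on the roll insert under a cover.
- roll2: Round filled bread roll (crust with a pink and green filling band), diameter 50 mm, 38 mm high, flat base, domed top, 45 g; firm. Origin: its centre, 19 mm above its base; widest from 10 mm to 1 mm below the origin. None if absent (two to four are there); all start on the roll insert under a cover.
- roll3: Round filled bread roll (crust with a pink and green filling band), diameter 50 mm, 38 mm high, flat base, domed top, 45 g; firm. Origin: its centre, 19 mm above its base; widest from 10 mm to 1 mm below the origin. None if absent (two to four are there); all start on the roll insert under a cover.
- roll4: Round filled bread roll (crust with a pink and green filling band), diameter 50 mm, 38 mm high, flat base, domed top, 45 g; firm. Origin: its centre, 19 mm above its base; widest from 10 mm to 1 mm below the origin. None if absent (two to four are there); all start on the roll insert under a cover.

How it is judged:
By the outcome, as a careful person would: the job done as asked, in the order asked, and still so for the second after the job is handed in, with the robot touching nothing.
Of roll1, roll2, roll3, roll4 only 2 to 4 are there at a start; the rules pass over those that are not, and their reading is None.
At some moment in a run one of roll1, roll2, roll3, roll4, order_tray may be knocked a few centimetres aside while the robot is not near it.
Once in a run the grip may slacken for a moment while it holds something.
It also fails if it takes over 210 s, if anything falls off the work surface, if the arm or the gripper's body presses on something with over 40 N, if the wrist force passes 120 N, or if a joint passes its speed limit or range.

### The arm

A 6-joint arm with a two-finger parallel gripper is mounted at the origin on the work surface. World frame = base frame: x ahead of the robot, y to its left, z up, the work surface at z = 0. Lengths are in m, angles in rad, forces in N, time in s.
With the tool pointing down it reaches from about 0.25 to 0.775 m from the base axis. Payload 4 kg.
Tool frame: the origin (TCP) lies at the very end of the fingers, on their centre line; the grasp point (between the pads) lies 19 mm behind it (robot.pinch_z is the distance from the TCP to the grasp point, in m); z points along the fingers, y is the line along which they close (so a half turn about z gives the same grasp; the last joint's range is limited). The gripper opens to 94 mm and grips with 3 to 60 N. Pads are 16 mm wide; open, the fingers measure 119 mm over their backs; the gripper's body (75 mm by 177 mm) begins 78 mm behind the grasp point.
Start: joints at [1.048, 0.087, 1.371, -0, 1.684, -0.103], TCP at [0.224, 0.502, 0.206] pointing down, gripper open.
Joint ranges: [-3.1, 3.1], [-0.76, 2.03], [0.27, 2.55], [-1.08, 4.22], [0.17, 2.65], [-2.57, 2.57]. Speed limits (rad/s): [2.79, 2.79, 3.14, 3.14, 3.14, 3.14].

### API

Orientations are given as [roll, pitch, yaw] about the fixed x, y, z axes, in that order (R = Rz(yaw) Ry(pitch) Rx(roll)).
In Python, from bench import robot gives the robot as it stands.
- The arm moves only by the tool arm_command, never from a script. Its argument "targets" is one flat list of numbers, 7 for each row, row after row: the turn, a rotation vector about the tool's x, y, z in degrees, then the shift along the tool's x, y, z in mm, then the closure, from -1 (fully open) to 1 (shut). In form: [ax, ay, az, x, y, z, hand, ax, ay, az, x, y, z, hand, ...]. A call has 1 to 20 rows; each row is the pose to reach, as a shift and turn from the pose commanded when the call began, along the tool's axes at that moment; what a row does not reach only later rows make up. A row lasts 1/10 s, in which the tool goes at most 50 mm and 8.59 degrees, less where a joint would pass 70% of its speed; a pose out of reach is approached as far as the arm can. A call with a gripper value outside its range is refused whole. The fingers move at their own pace and stop on an object; the grip force is fixed at half the most. Time passes only in rows, so rows that repeat a pose let the fingers close. It gives the time, the measured TCP pose, the force, the opening and the grip force at its end, in the units of the state.
- robot.get_obs(): the state, without advancing time (a new reading comes with each control period).
- robot.snapshot(name): name is "side" or "top"; returns a dict with "color" (384x512x3 uint8, red, green, blue), "range_z" (384x512 float32, m along the optical axis (not along the pixel's ray), 0 where there is no reading), "fx", "fy", "cx", "cy" (pixels), "dist_coeffs" ([k1, k2, p1, p2, k3] as OpenCV has them; the pictures are not rectified), "T" (4x4, takes a point from camera to world coordinates). Camera axes: x right, y down, z forward; pixel columns grow to the right and rows downward; lengths in m; the calibration is good to about 2 mm. A picture is of the moment at which its call begins.
- robot.close_job(): hands the job in; it is judged then, once.
The state is a dict: "time": time; "joint_positions": joint angles; "qvel": joint speeds; "joint_torque": joint torques, N m; "tool_pos": TCP position; "ee_rot": TCP orientation; "wrist_force": force on the tool from outside, world axes, zero at the start; "wrist_torque": the same for the moment, N m; "width": finger opening in m; "finger_force": force on a finger pad.
Only numpy, scipy, OpenCV 4.12 (cv2) and the standard library are available. Lean on these libraries where they do the work, as an engineer would, in place of code of your own. Each camera call takes 0.05 s, during which the arm holds its last target. There are 200 camera calls.

## Working session

There is one attempt and no reset: what is moved stays moved. The work goes in short steps, Python scripts to look and compute and a tool call to move; the robot and the scene stay as the last step left them, time stands still between calls to the robot, and variables do not carry over. Pictures are saved under pics/ and viewed, at most 14 in all, crops included, and the job is handed in when it is done.

Besides the shell and the picture viewer there is one more tool, called after ">>>" in YAML: its name, and indented under it one key for each argument. arm_command: Moves the arm, as the interface text tells. Its arguments: {"type":"object","properties":{"targets":{"type":"array"}},"required":["targets"]}

```bash
mkdir -p pics; ls
cat > h.py <<'E'
from bench import robot
import numpy as np, cv2
from scipy.spatial.transform import Rotation as Ro
def snap(n,f=None):
    s=robot.snapshot(n)
    if f: cv2.imwrite('pics/'+f,cv2.cvtColor(s['color'],cv2.COLOR_RGB2BGR))
    return s
def ray(s,uv):
    K=np.array([[s['fx'],0,s['cx']],[0,s['fy'],s['cy']],[0,0,1.]])
    p=cv2.undistortPoints(np.array(uv,float).reshape(-1,1,2),K,np.array(s['dist_coeffs'],float)).reshape(-1,2)
    d=np.c_[p,np.ones(len(p))]
    T=np.array(s['T']);return T[:3,3],d@T[:3,:3].T
def onz(s,uv,z):
    o,d=ray(s,uv);return o+d*((z-o[2])/d[:,2])[:,None]
def pts(s):
    h,w=s['range_z'].shape;u,v=np.meshgrid(np.arange(w),np.arange(h))
    o,d=ray(s,np.c_[u.ravel(),v.ravel()]);return (o+d*s['range_z'].reshape(-1,1)).reshape(h,w,3)
E
python3 - <<'E'
from h import *
s=snap('top','t1.png');s2=snap('side','s1.png')
for a in(s,s2):print(np.round(a['T'],3),a['fx'])
o=robot.get_obs();print(o['tool_pos'],o['ee_rot'],o['width'],robot.pinch_z)
E
```

```text
pics
[[-0.011 -0.977  0.213  0.338]
 [-1.     0.012  0.002  0.075]
 [-0.005 -0.213 -0.977  1.266]
 [ 0.     0.     0.     1.   ]] 478.0374697601852
[[ 0.769 -0.372  0.521  0.02 ]
 [-0.64  -0.432  0.636 -0.63 ]
 [-0.011 -0.822 -0.57   0.736]
 [ 0.     0.     0.     1.   ]] 358.0948781711223
[0.22389901 0.50181712 0.20443937] [-3.13962434e+00 -2.28223823e-04  2.72181177e+00] 0.09386304488068836 0.0188
```

View pics/t1.png

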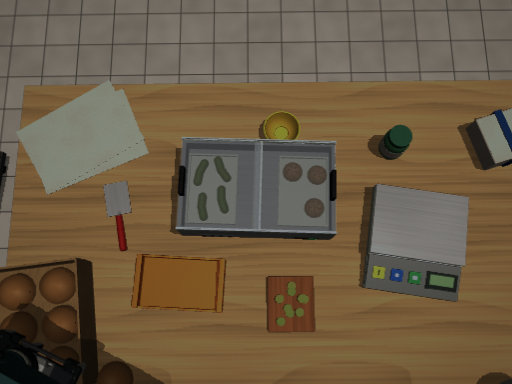

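View pics/s1.png

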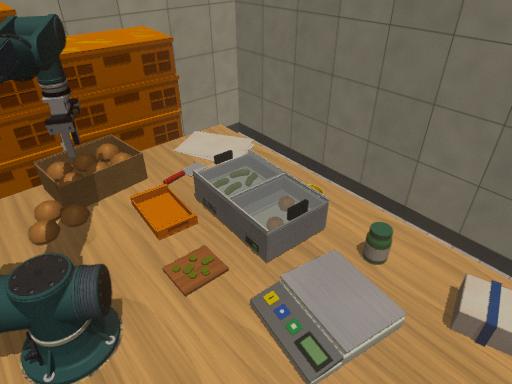

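The top view shows three rolls at (292,171), (317,175) and (314,207) in the right compartment and gherkins in the left. The tray is at (180,283) and the scale is around (415,240), with keys at (378,272), (397,275) and (415,278). The black pulls are at (182,181) and (333,185). The side view agrees.

```bash
cat > m.py <<'E'
from h import *
s=snap('top');P=pts(s);hsv=cv2.cvtColor(s['color'],cv2.COLOR_RGB2HSV);H,S,V=cv2.split(hsv)
def blob(m,x0,y0,x1,y1,mn=20):
    k=np.zeros(m.shape,np.uint8);k[y0:y1,x0:x1]=m[y0:y1,x0:x1]
    n,l,st,c=cv2.connectedComponentsWithStats(k)
    return [(c[i],st[i,4],l==i) for i in range(1,n) if st[i,4]>=mn]
def rect(name,mask):
    q=P[mask];q=q[np.isfinite(q).all(1)]
    r=cv2.minAreaRect((q[:,:2]*1000).astype(np.float32));print(name,np.round(r[0],1),np.round(r[1],1),round(r[2],1),'z',np.round(np.percentile(q[:,2],[5,50,95])*1000,1))
if __name__=='__main__':
    print('hsv tray',hsv[283,180],'wood',hsv[340,200])
    m=((H<16)&(S>200)&(V>90)).astype(np.uint8)
    b=max(blob(m,115,240,240,325),key=lambda t:t[1]);print(b[:2]);rect('tray',b[2]);rect('traytop',b[2]&(P[...,2]>.02))
    r=cv2.minAreaRect(cv2.findNonZero(b[2].astype(np.uint8)));bx=cv2.boxPoints(r);print('bx',bx.tolist(),np.round(onz(s,bx,.03)*1000,0).tolist())
    z=P[...,2];R=np.zeros(z.shape,bool);R[180:305,355:475]=1;rect('platform',R&(z>.055)&(z<.068))
    for n,lo,hi in(('yel',20,35),('grn',50,90),('blu',95,130)):
        for c,a,k in blob(((H>=lo)&(H<=hi)&(S>120)&(V>60)).astype(np.uint8),360,260,428,290): print(n,c,a,np.round(P[k].mean(0)*1000,1),np.round(onz(s,[c],.0385)*1000,1))
    R[:]=0;R[125:245,165:345]=1;rect('casetop',R&(z>.098)&(z<.108));
    for c,a,k in blob((V<35).astype(np.uint8),170,150,350,215): print('pull',c,a);rect('pull',k);rect('pulltop',k&(z>.142))
    for c,a,k in blob(((H<14)&(S>60)&(V>60)).astype(np.uint8),265,150,330,225,60): print('roll',c,a,hsv[int(c[1]),int(c[0])],np.round(np.median(P[k],0)*1000,1),np.round(onz(s,[c],.077)*1000,1))
E
python3 m.py
```

```text
hsv tray [ 16 188 126] wood [ 20 129 125]
(array([121.92857143, 244.42857143]), np.int32(42))
tray [408.5 264.5] [403.5  23.3] 66.2 z [15.7 20.4 27.4]
traytop [408.5 263. ] [400.8  22.2] 66.2 z [  20.3   20.9 1080.5]
bx [[120.0, 240.0], [124.0, 240.0], [124.0, 249.0], [120.0, 249.0]] [[496.0, 441.0, 30.0], [496.0, 431.0, 30.0], [473.0, 430.0, 30.0], [473.0, 440.0, 30.0]]
platform [ 524.8 -330.9] [239.2 180.9] 80.6 z [56.2 59.8 63.6]
yel [378.28057554 272.02877698] 139 [ 405.6 -222.4   38. ] [[ 405.6 -222.3   38.5]]
grn [414.13207547 277.32075472] 106 [ 390.7 -308.6   49.9] [[ 391.2 -312.3   38.5]]
blu [396.20967742 274.66935484] 124 [ 398.5 -267.5   37.9] [[ 398.4 -267.4   38.5]]
casetop [617.2  82.3] [391.  232.7] 88.1 z [103.4 107.  107.9]
pull [181.53535354 180.46969697] 198
pull [511.7 200.7] [426.8  44.4] 29.8 z [125.5 147.7 151.8]
pulltop [489.6 188.1] [376.   43.6] 30.0 z [144.1 148.7 152.1]
pull [332.5 185. ] 180
pull [484.  -29.5] [ 39.8 357.8] 60.8 z [118.6 146.8 151.5]
pulltop [483.9 -28.9] [ 36.7 357.2] 60.4 z [144.3 148.3 152. ]
```

```bash
cat > m2.py <<'E'
from m import *
ok=(s['range_z']>.2)
def tray(box=(115,240,245,325)):
    m=((H<=17)&(S>160)&(V>70)).astype(np.uint8)
    m=cv2.morphologyEx(m,cv2.MORPH_OPEN,np.ones((3,3)))
    b=max(blob(m,*box),key=lambda t:t[1]);print('tray px',b[:2]);rect('tray',b[2]&ok);rect('traytop',b[2]&ok&(P[...,2]>.024)&(P[...,2]<.045))
    r=cv2.minAreaRect(cv2.findNonZero(b[2].astype(np.uint8)));print(np.round(onz(s,cv2.boxPoints(r),.0)*1000,0).tolist())
def pulls():
    for c,a,k in blob((V<35).astype(np.uint8),170,150,350,215,40): print('pull',c,a);rect('pulltop',k&ok&(P[...,2]>.142)&(P[...,2]<.155))
def rolls(box=(265,150,330,225)):
    for c,a,k in blob(((H<14)&(S>50)&(V>40)).astype(np.uint8),*box,60): print('roll',c,a,hsv[int(c[1]),int(c[0])],np.round(np.median(P[k&ok],0)*1000,1),np.round(onz(s,[c],.077)*1000,1))
if __name__=='__main__':
    tray();pulls();rolls();print(hsv[171,292],hsv[207,314],hsv[215,290])
E
python3 m2.py
```

```text
tray px (array([181.10725707, 283.14637146]), np.int32(4065))
tray [384.9 279.5] [216.6 136.6] 87.6 z [ 0.5  4.8 28.5]
traytop [384.1 274.5] [205.2 133.6] 86.1 z [25.1 33.2 38.7]
[[322.0, 391.0, 0.0], [460.0, 391.0, 0.0], [449.0, 171.0, 0.0], [311.0, 177.0, 0.0]]
pull [181.54081633 180.40816327] 196
pulltop [625.7 266.8] [13.1 68.2] 87.8 z [144.2 148.7 152. ]
pull [332.5 185. ] 180
pulltop [ 611.4 -101.3] [ 9.3 69.4] 88.4 z [144.8 148.4 152.7]
[14 71 79] [12 68 75] [ 42  12 109]
```

```bash
cat > m3.py <<'E'
from m2 import *
def traytop(x0,y0,x1,y1,zb=0):
    R=np.zeros(ok.shape,bool);R[y0:y1,x0:x1]=1;z=P[...,2]
    k=R&ok&(z>zb+.030)&(z<zb+.042)&(H<=19)&(S>130)
    q=P[k][:,:2]*1000;c=q.mean(0)
    # long axis: split to two bars
    v=np.linalg.svd(q-c,full_matrices=False)[2][0]
    t=(q-c)@v;A=q[t>60];B=q[t<-60];
    ra,rb=[cv2.minAreaRect(x.astype(np.float32)) for x in(A,B)]
    a,b=np.array(ra[0]),np.array(rb[0]);print('bars',np.round(a,1),np.round(ra[1],1),round(ra[2],1),np.round(b,1),np.round(rb[1],1),round(rb[2],1),'sep',np.hypot(*(a-b)),'mid',(a+b)/2,'dir',np.degrees(np.arctan2(*(a-b)[::-1])),len(A),len(B))
if __name__=='__main__':
    traytop(115,240,245,325)
    m=((H>=8)&(H<=17)&(S>50)&(V>40)&(V<110)).astype(np.uint8)
    m=cv2.morphologyEx(m,cv2.MORPH_OPEN,np.ones((3,3)))
    for c,a,k in blob(m,268,155,332,228,60):
        (e,sz,an)=cv2.fitEllipse(cv2.findNonZero(k.astype(np.uint8)));print('roll',c,a,np.round(sz),np.round(np.median(P[k&ok],0)*1000,1),np.round(onz(s,[c],.077)*1000,1))
    im=cv2.cvtColor(s['color'],cv2.COLOR_RGB2BGR)[125:325,110:345];cv2.imwrite('pics/c1.png',cv2.resize(im,None,fx=3,fy=3,interpolation=cv2.INTER_CUBIC)[:600,:])
E
python3 m3.py
```

```text
bars [378.1 178.6] [133.6  28.7] 2.8 [391.  379.5] [ 46.8 136.2] 89.9 sep 201.3374828976821 mid [384.55007935 279.06337738] dir -93.67116693173136 304 314
roll [292.06147541 171.2704918 ] 244 [14. 15.] [653.9  -5.2 109.8] [[662.7  -7.5  77. ]]
roll [316.75793651 174.3015873 ] 252 [15. 15.] [645.4 -67.  110.1] [[653.9 -70.7  77. ]]
roll [313.63779528 207.32283465] 254 [15. 15.] [561.6 -56.  110.2] [[567.5 -59.7  77. ]]
```

View pics/c1.png

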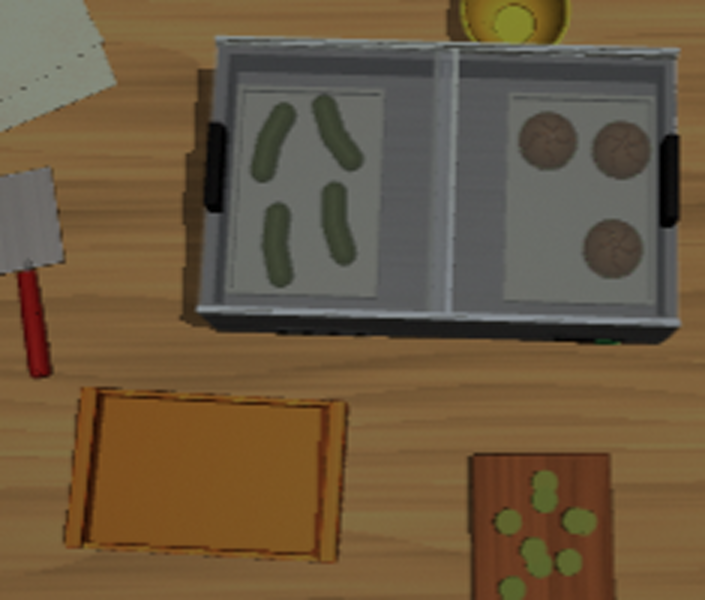

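The crop shows the tray's grip bars centred near crop (81,467) and (333,482). The three rolls are round and separate, and the covers are shut.

```bash
cat > mv.py <<'E'
from h import *
def goto(x,y,z,yaw,tilt=0,scyaw=-9.4):
    """shift (mm) and rotvec(deg) in tool axes to world target mm; yaw deg of downward tool; tilt about the scale's y axis"""
    o=robot.get_obs();R=Ro.from_euler('xyz',o['ee_rot']);p=np.array(o['tool_pos'])*1000
    Rt=Ro.from_euler('xyz',[180,0,yaw],degrees=True)
    if tilt:
        a=np.radians(scyaw);Rt=Ro.from_rotvec(np.array([-np.sin(a),np.cos(a),0])*tilt)*Rt
    print('from',np.round(p,1),'turn',np.round((R.inv()*Rt).as_rotvec(degrees=True),1),'shift',np.round(R.inv().apply(np.array([x,y,z])-p),1),'w',round(o['width']*1000,1))
E
python3 - <<'E'
from h import *;from mv import goto
s=snap('top')
c=np.array([[81.5,467],[333,482]])/3-.33+[110,125]
b=onz(s,c,.035)*1000;print(b,np.hypot(*(b[0]-b[1])[:2]))
m=b.mean(0);d=(b[0]-b[1])[:2];print(m,np.degrees(np.arctan2(d[1],d[0])))
goto(b[0][0],b[0][1],100,176.5)
E
```

```text
[[391.86799388 391.73677424  35.        ]
 [377.06422835 178.24135645  35.        ]] 214.00804865888995
[384.46611111 284.98906534  35.        ] 86.0334614094144
from [224.1 502.1 205.1] turn [ -0.   -0.  -20.6] shift [-198.2  -32.3  105.1] w 93.6
```

```bash
python3 -c "
from mv import *
goto(377.1,178.2,100,176)"
```

```text
from [224.1 502.1 205.1] turn [ -0.   -0.  -20.1] shift [-271.7 -233.3  105.2] w 93.6
```

>>> arm_command:
  targets: [0, 0, -7, -90, -78, 20, -1, 0, 0, -14, -180, -156, 50, -1, 0, 0, -20.1, -271.7, -233.3, 105.2, -1, 0, 0, -20.1, -271.7, -233.3, 105.2, -1, 0, 0, -20.1, -271.7, -233.3, 105.2, -1, 0, 0, -20.1, -271.7, -233.3, 105.2, -1, 0, 0, -20.1, -271.7, -233.3, 105.2, -1, 0, 0, -20.1, -271.7, -233.3, 105.2, -1, 0, 0, -20.1, -271.7, -233.3, 105.2, -1, 0, 0, -20.1, -271.7, -233.3, 105.2, -1, 0, 0, -20.1, -271.7, -233.3, 105.2, -1, 0, 0, -20.1, -271.7, -233.3, 105.2, -1]

```text
time: 1.5
tool_pos: [0.3771, 0.1797, 0.1009]
ee_rot: [3.141, 0.001, 3.075]
wrist_force: [0.2, -0.0, 0.0]
width: 0.094
finger_force: 0.0
```

```bash
python3 -c "
from mv import *
goto(377.1,178.2,9,176)
import m3;m3.traytop(115,240,245,325)"
```

```text
from [377.1 179.7 100.9] turn [0.  0.1 0.2] shift [ 0.  -1.6 91.9] w 94.0
bars [443.4 393.7] [ 9.3 35. ] 72.7 [329.9 216. ] [82.  32.3] 85.6 sep 210.85301775015193 mid [386.63819885 304.82389832] dir 57.44358782039577 37 82
```

>>> arm_command:
  targets: [0, 0, 0, 0, -1.5, 40, -1, 0, 0, 0, 0, -1.5, 70, -1, 0, 0, 0, 0, -1.5, 85, -1, 0, 0, 0, 0, -1.5, 92, -1, 0, 0, 0, 0, -1.5, 92, -1, 0, 0, 0, 0, -1.5, 92, 1, 0, 0, 0, 0, -1.5, 92, 1, 0, 0, 0, 0, -1.5, 92, 1, 0, 0, 0, 0, -1.5, 92, 1, 0, 0, 0, 0, -1.5, 92, 1, 0, 0, 0, 0, -1.5, 92, 1, 0, 0, 0, 0, -1.5, 92, 1, 0, 0, 0, 0, -1.5, 92, 1, 0, 0, 0, 0, -1.5, 92, 1, 0, 0, 0, 0, -1.5, 92, 1]

```text
time: 3.05
tool_pos: [0.3771, 0.177, 0.0083]
ee_rot: [3.142, 0.0, 3.073]
wrist_force: [0.0, -0.2, 0.5]
width: 0.0174
finger_force: 0.0
```

>>> arm_command:
  targets: [0, 0, 0, 0, 0, 0, 1, 0, 0, 0, 0, 0, 0, 1, 0, 0, 0, 0, 0, 0, 1, 0, 0, 0, 0, 0, 0, 1, 0, 0, 0, 0, 0, -10, 1, 0, 0, 0, 0, 0, -30, 1, 0, 0, 0, 0, 0, -50, 1, 0, 0, 0, 0, 0, -70, 1, 0, 0, 0, 0, 0, -80, 1, 0, 0, 0, 0, 0, -80, 1, 0, 0, 0, 0, 0, -80, 1]

```text
time: 4.15
tool_pos: [0.3766, 0.1767, 0.0877]
ee_rot: [-3.141, -0.001, 3.073]
wrist_force: [0.1, 0.9, -2.6]
width: 0.0139
finger_force: 30.0
```

```bash
python3 -c "
from mv import *
s=snap('side','s2.png')
a=np.radians(-9.4);x=524.8+107*np.sin(a);y=-330.9-107*np.cos(a);print(x,y)
goto(x,y,100,170.6);print(robot.get_obs()['joint_positions'],robot.get_obs()['finger_force'])"
```

```text
507.3241220401464 -436.46322129194573
from [376.3 176.6  87.2] turn [-0.1 -0.1  5.4] shift [-173.  -602.6  -12.6] w 14.1
[ 3.02398896e-01 -1.61448918e-01  1.84844766e+00 -1.68956163e-04
  1.45683833e+00 -1.19933599e+00] 30.00211000442505
```

View pics/s2.png

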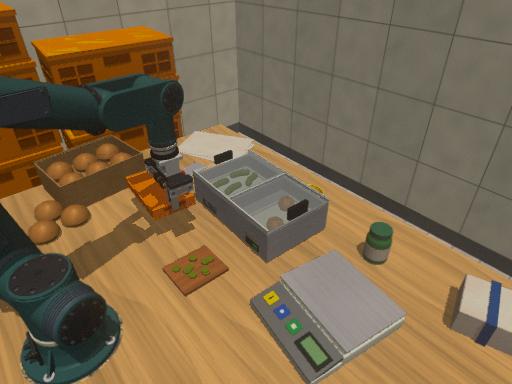

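>>> arm_command:
  targets: [0, 0, 0, -1, -10, -4, 1, 0, 0, 0, -3, -30, -8, 1, 0, 0, 0, -5, -60, -13, 1, 0, 0, 0, -8, -90, -13, 1, 0, 0, 0, -11, -120, -13, 1, 0, 0, 0, -14, -150, -13, 1, 0, 0, 0, -17, -185, -13, 1, 0, 0, 0, -20, -220, -13, 1, 0, 0, 0, -23, -255, -13, 1, 0, 0, 0, -26, -290, -13, 1, 0, 0, 0, -29, -325, -13, 1, 0, 0, 0, -32, -360, -13, 1, 0, 0, 0, -35, -395, -13, 1, 0, 0, 0, -38, -430, -13, 1, 0, 0, 0, -41, -465, -13, 1, 0, 0, 0, -44, -500, -13, 1, 0, 0, 0, -47, -535, -13, 1, 0, 0, 0, -51, -570, -13, 1, 0, 0, 0, -54, -595, -13, 1, 0, 0, 0, -57, -608, -13, 1]

```text
time: 6.2
tool_pos: [0.3908, -0.4358, 0.1002]
ee_rot: [3.141, -0.001, 3.07]
wrist_force: [1.1, -0.2, -2.4]
width: 0.0137
finger_force: 30.0
```

```bash
python3 -c "
from mv import *
goto(507.3,-436.5,100,170.6);print(robot.get_obs()['wrist_force'],robot.get_obs()['finger_force'])"
```

```text
from [ 390.8 -435.8  100.2] turn [ 0.  -0.1  5.3] shift [-1.162e+02  7.600e+00  1.000e-01] w 13.7
[ 1.07177597 -0.15023873 -2.35327235] 30.002421140670776
```

>>> arm_command:
  targets: [0, 0, 0.5, -10, 0.5, 0, 1, 0, 0, 1.5, -30, 2, 0, 1, 0, 0, 2.5, -55, 3.5, 0, 1, 0, 0, 3.5, -80, 5, 0, 1, 0, 0, 4.5, -100, 6.5, 0, 1, 0, 0, 5.3, -112, 7.5, 0, 1, 0, 0, 5.3, -116.2, 7.6, 0, 1, 0, 0, 5.3, -116.2, 7.6, 0, 1, 0, 0, 5.3, -116.2, 7.6, 0, 1, 0, 0, 5.3, -116.2, 7.6, 0, 1]

```text
time: 7.2
tool_pos: [0.5077, -0.434, 0.1014]
ee_rot: [3.141, -0.0, 2.979]
wrist_force: [-0.0, -0.4, -1.6]
width: 0.014
finger_force: 30.0
```

```bash
python3 -c "
from mv import *
goto(507.3,-436.5,69,170.6)
s=snap('top','t3.png');im=cv2.imread('pics/t3.png')[165:315,330:500];cv2.imwrite('pics/c3.png',cv2.resize(im,None,fx=4,fy=4,interpolation=cv2.INTER_CUBIC))"
```

```text
from [ 507.7 -434.   101.4] turn [ 0.  -0.   0.1] shift [-0.1 -2.5 32.4] w 14.0
```

View pics/c3.png

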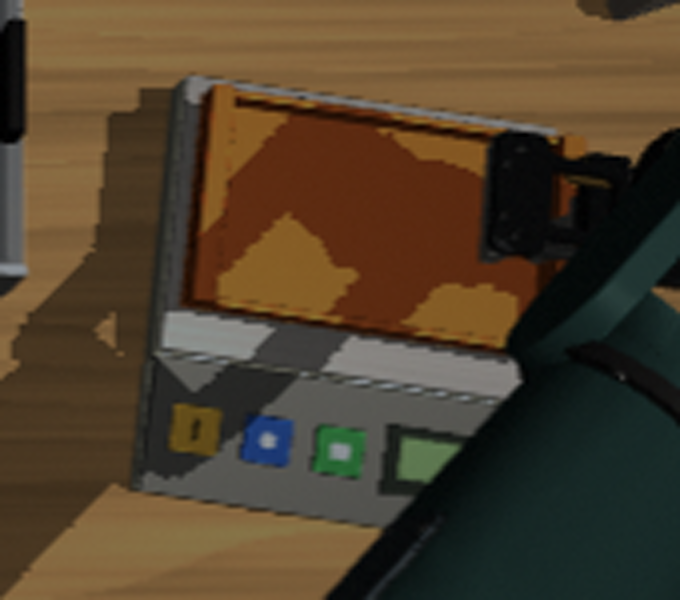

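The tray is held over the platform and parallel to it. The left bar runs in the crop from about (225,87) to (200,300). The view foreshortens because the tray is raised.

```bash
python3 -c "
from mv import *
s=snap('top')
b=onz(s,np.array([[213,193]])/4-.37+[330,165],.127)[0]*1000
a=np.radians(-9.4);R=np.array([[np.cos(a),-np.sin(a)],[np.sin(a),np.cos(a)]])
print(b,R.T@(b[:2]-[524.8,-330.9]))
goto(507.3,-436.5,72,170.6)"
```

```text
[ 542.13387208 -221.01934498  127.        ] [ -0.84524806 111.23626668]
from [ 507.8 -434.1  101.4] turn [ 0.  -0.   0.1] shift [ 0.1 -2.4 29.4] w 14.3
```

>>> arm_command:
  targets: [0, 0, 0, 0, -2, 5, 1, 0, 0, 0, 0, -3, 15, 1, 0, 0, 0, 0, -3, 24, 1, 0, 0, 0, 0, -3, 28, 1, 0, 0, 0, 0, -3, 30, 1, 0, 0, 0, 0, -3, 31, 1, 0, 0, 0, 0, -3, 31, 1]

```text
time: 8.0
tool_pos: [0.5081, -0.4369, 0.0703]
ee_rot: [-3.142, 0.0, 2.98]
wrist_force: [-0.1, -0.8, -1.0]
width: 0.0139
finger_force: 30.0
```

>>> arm_command:
  targets: [0, 0, 0, 0, 0, 0.5, 1, 0, 0, 0, 0, 0, 1, 1, 0, 0, 0, 0, 0, 1, 1]

```text
time: 8.3
tool_pos: [0.5081, -0.4369, 0.0694]
ee_rot: [-3.142, 0.0, 2.98]
wrist_force: [0.1, -0.1, -1.8]
width: 0.0143
finger_force: 30.0
```

Almost in contact, about 1 mm above the platform.

>>> arm_command:
  targets: [0, 0, 0, 0, 0, 0.7, 1, 0, 0, 0, 0, 0, 1.2, 1, 0, 0, 0, 0, 0, 1.2, 1]

```text
time: 8.6
tool_pos: [0.5082, -0.437, 0.0685]
ee_rot: [-3.142, 0.001, 2.98]
wrist_force: [0.0, -0.3, 0.2]
width: 0.0141
finger_force: 3.0
```

>>> arm_command:
  targets: [0, 0, 0, 0, 0, 0, 0.3, 0, 0, 0, 0, 0, 0, 0.3, 0, 0, 0, 0, 0, 0, 0.3, 0, 0, 0, 0, 0, 0, 0.3, 0, 0, 0, 0, 0, 0, 0.3, 0, 0, 0, 0, 0, 0, 0.3, 0, 0, 0, 0, 0, -20, 0.3, 0, 0, 0, 0, 0, -50, 0.3, 0, 0, 0, 0, 0, -90, 0.3, 0, 0, 0, 0, 0, -90, 0.3]

```text
time: 9.6
tool_pos: [0.5104, -0.4393, 0.1661]
ee_rot: [-3.134, 0.011, 2.98]
wrist_force: [0.5, -0.1, 1.0]
width: 0.0333
finger_force: 0.0
```

```bash
python3 -c "
from mv import *
a=np.radians(-9.4);n=np.array([-np.sin(.17)*np.cos(a),-np.sin(.17)*np.sin(a),np.cos(.17)])
k=np.array([405.8,-222.3,38.5]);
for h in(60,):
  t=k+n*h;print(t);goto(*t,170.6,-.17)
R=Ro.from_euler('xyz',robot.get_obs()['ee_rot']);print(R.as_matrix())
Rt=Ro.from_rotvec(np.array([-np.sin(a),np.cos(a),0])*-.17)*Ro.from_euler('xyz',[180,0,170.6],degrees=True);print(Rt.as_matrix()[:,2],-n)"
```

```text
[ 395.78536425 -220.6420878    97.63508601]
from [ 510.4 -439.3  166.1] turn [-0.4 -9.1  0.2] shift [149.  197.9  65.3] w 33.3
[[-0.98694889  0.16076023  0.00938314]
 [ 0.16067253  0.98696247 -0.00945638]
 [-0.01078101 -0.00782535 -0.99991126]]
[ 0.1669106  -0.02763187 -0.98558477] [ 0.1669106  -0.02763187 -0.98558477]
```

>>> arm_command:
  targets: [0, 0, 0, 40, 30, 0, 1, 0, 0, 0, 80, 70, 0, 1, 0, -3, 0, 120, 110, 0, 1, 0, -6, 0, 149, 150, 0, 1, 0, -9.4, 0, 149, 185, 10, 1, 0, -9.7, 0, 149, 198, 40, 1, 0, -9.7, 0, 149, 198, 65, 1, 0, -9.7, 0, 149, 198, 65, 1, 0, -9.7, 0, 149, 198, 65, 1, 0, -9.7, 0, 149, 198, 65, 1, 0, -9.7, 0, 149, 198, 65, 1, 0, -9.7, 0, 149, 198, 65, 1]

```text
time: 10.8
tool_pos: [0.3935, -0.2183, 0.0942]
ee_rot: [-3.141, 0.171, 2.98]
wrist_force: [-0.4, 0.2, 0.3]
width: 0.0004
finger_force: 0.0
```

```bash
cat > key.py <<'E'
from mv import *
import sys
def key(y,h):
    a=np.radians(-9.4);n=np.array([-np.sin(.17)*np.cos(a),-np.sin(.17)*np.sin(a),np.cos(.17)])
    R=np.array([[np.cos(a),-np.sin(a)],[np.sin(a),np.cos(a)]])
    k=np.r_[R@[-135,y]+[524.8,-330.9],38.5]
    goto(*(k+n*h),170.6,-.17);o=robot.get_obs();print('F',o['wrist_force']@n)
key(float(sys.argv[1]),float(sys.argv[2]))
E
python3 key.py 88 5
python3 - <<'E'
from m3 import *
cv2.imwrite('pics/t4.png',cv2.cvtColor(cv2.resize(s['color'][165:315,330:500],None,fx=4,fy=4,interpolation=cv2.INTER_CUBIC),cv2.COLOR_RGB2BGR))
traytop(355,170,475,270,.06)
E
```

```text
from [ 393.5 -218.3   94.2] turn [-0.   0.1  0.1] shift [-3.3 -1.6 52.1] w 0.4
F 0.3940250977464297
bars [ 509.9 -428. ] [ 45.7 133.3] 89.2 [ 543.3 -228.3] [ 27.3 133.5] 84.7 sep 202.495606985747 mid [ 526.63142395 -328.15740204] dir -99.50425554346835 323 313
```

View pics/t4.png

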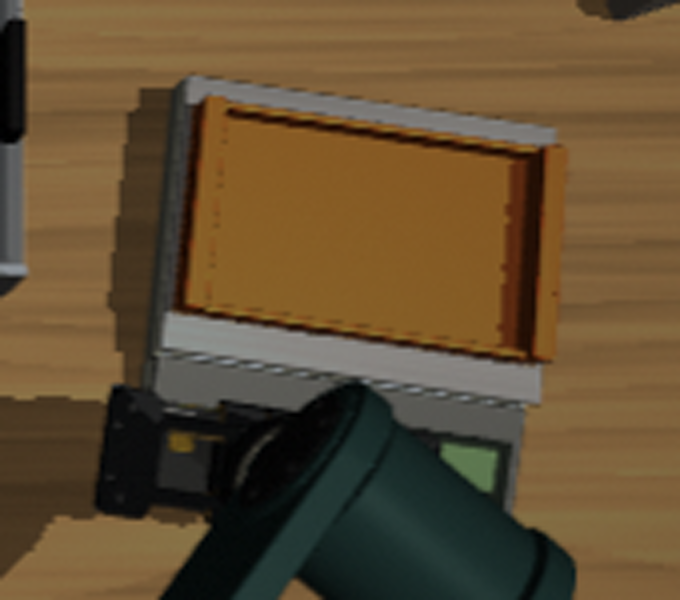

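```bash
python3 -c "
from mv import *
s=snap('top')
b=onz(s,np.array([[204,204],[547,253]])/4-.37+[330,165],.095)*1000
a=np.radians(-9.4);R=np.array([[np.cos(a),-np.sin(a)],[np.sin(a),np.cos(a)]])
print(b,np.hypot(*(b[0]-b[1])[:2]),(b[:,:2]-[524.8,-330.9])@R)
p=[[190,78],[554,140],[541,403],[162,350]]
print((onz(s,np.array([[178,88],[554,133],[541,400],[160,350]])/4-.37+[330,165],.06)[:,:2]*1000-[524.8,-330.9])@R)"
```

```text
[[ 541.00917036 -223.29211142   95.        ]
 [ 507.72780483 -433.28377981   95.        ]] 212.61267620176224 [[  -1.5836457   108.81032559]
 [  -0.12102313 -103.79731966]]
[[  79.35161944  125.20400214]
 [  86.34853493 -117.64152849]
 [ -86.27753216 -119.98030889]
 [ -91.24023759  119.1254887 ]]
```

>>> arm_command:
  targets: [0, 0, 0, -3.3, -1.6, 20, 1, 0, 0, 0, -3.3, -1.6, 40, 1, 0, 0, 0, -3.3, -1.6, 50, 1, 0, 0, 0, -3.3, -1.6, 52, 1, 0, 0, 0, -3.3, -1.6, 52, 1]

```text
time: 11.4
tool_pos: [0.4044, -0.221, 0.0425]
ee_rot: [3.141, 0.169, 2.98]
wrist_force: [0.7, -0.8, 0.4]
width: 0.0003
finger_force: 0.0
```

```bash
python3 key.py 88 0
```

```text
from [ 404.4 -221.    42.5] turn [ 0.  -0.1  0.1] shift [-1.  -0.7  4.2] w 0.3
F 0.21138014841075545
```

>>> arm_command:
  targets: [0, 0, 0, -0.7, -0.5, 1.5, 1, 0, 0, 0, -0.7, -0.5, 3, 1, 0, 0, 0, -0.7, -0.5, 3.5, 1, 0, 0, 0, -0.7, -0.5, 3.5, 1]

```text
time: 11.8
tool_pos: [0.4057, -0.2218, 0.0393]
ee_rot: [-3.141, 0.17, 2.98]
wrist_force: [-0.3, -1.1, -0.7]
width: 0.0004
finger_force: 0.0
```

>>> arm_command:
  targets: [0, 0, 0, 0, 0, 0.5, 1, 0, 0, 0, 0, 0, 1, 1, 0, 0, 0, 0, 0, 1, 1]

```text
time: 12.1
tool_pos: [0.4058, -0.2218, 0.0383]
ee_rot: [-3.141, 0.17, 2.98]
wrist_force: [-0.2, 0.8, 2.1]
width: 0.0008
finger_force: 0.9
```

Contact. Pressing a little further.

>>> arm_command:
  targets: [0, 0, 0, 0, 0, 0.5, 1, 0, 0, 0, 0, 0, 0.8, 1, 0, 0, 0, 0, 0, 0.8, 1]

```text
time: 12.4
tool_pos: [0.406, -0.2218, 0.0376]
ee_rot: [-3.141, 0.17, 2.98]
wrist_force: [-1.7, 2.1, 5.0]
width: 0.0003
finger_force: 2.2
```

>>> arm_command:
  targets: [0, 0, 0, 0, 0, 0.3, 1, 0, 0, 0, 0, 0, 0.5, 1, 0, 0, 0, 0, 0, 0.5, 1]

```text
time: 12.7
tool_pos: [0.4061, -0.2219, 0.0373]
ee_rot: [-3.141, 0.17, 2.98]
wrist_force: [-1.7, 0.8, 6.3]
width: 0.0006
finger_force: 3.2
```

>>> arm_command:
  targets: [0, 0, 0, 0, 0, 0.4, 1, 0, 0, 0, 0, 0, 0.4, 1, 0, 0, 0, 0, 0, 0.4, 1, 0, 0, 0, 0, 0, 0.4, 1]

```text
time: 13.1
tool_pos: [0.4061, -0.2219, 0.0372]
ee_rot: [-3.141, 0.17, 2.98]
wrist_force: [-3.7, 1.5, 7.7]
width: 0.0003
finger_force: 4.4
```

>>> arm_command:
  targets: [0, 0, 0, 0, 0, -5, 1, 0, 0, 0, 0, 0, -30, 1, 0, 0, 0, 0, 0, -80, 1, 0, 9.7, 0, 0, 0, -130, 1, 0, 9.7, 0, 0, 0, -130, 1, 0, 9.7, 0, 0, 0, -130, 1]

```text
time: 13.7
tool_pos: [0.386, -0.2189, 0.1655]
ee_rot: [-3.14, 0.003, 2.981]
wrist_force: [0.9, -0.3, -0.0]
width: 0.0002
finger_force: 0.0
```

Run:
```python
from m3 import *
from mv import goto
import subprocess
pulls()
a=np.radians(-1.9);R=np.array([[np.cos(a),-np.sin(a)],[np.sin(a),np.cos(a)]])
for q in [[625.7,266.8],[611.4,-101.3],[662.7,-7.5],[653.9,-70.7],[567.5,-59.7]]: print(np.round((np.array(q)-[617.2,82.3])@R,1))
goto(611.4,-101.3,180,178.1)
```

```text
pull [181.44973545 180.48148148] 189
pulltop [626.  266.4] [12.8 69.2] 88.1 z [144.3 148.4 151.8]
pull [332.5 185. ] 180
pulltop [ 611.8 -101.5] [ 8.5 69.7] 87.4 z [143.6 148.4 151.9]
[  2.4 184.7]
[   0.3 -183.7]
[ 48.5 -88.2]
[  41.8 -151.7]
[ -45.  -143.6]
from [ 384.7 -218.1  163.5] turn [ 0.  -0.  -7.3] shift [-205.1  151.6  -16.4] w 0.4
```

>>> arm_command:
  targets: [0, 0, -1, -30, 20, -27, 0, 0, 0, -2, -60, 45, -27, 0, 0, 0, -4, -100, 75, -27, 0, 0, 0, -6, -150, 110, -27, 0, 0, 0, -7.3, -190, 140, -27, 0, 0, 0, -7.3, -205.1, 151, -27, 0, 0, 0, -7.3, -205.1, 151, -27, 0, 0, 0, -7.3, -205.1, 151, -27, 0, 0, 0, -7.3, -205.1, 151, -27, 0]

```text
time: 14.65
tool_pos: [0.6096, -0.1028, 0.1902]
ee_rot: [3.141, -0.003, 3.106]
wrist_force: [-0.2, -0.3, 1.2]
width: 0.047
finger_force: 0.0
```

```bash
python3 -c "
from mv import *
goto(611.8,-101.9,128,178.1)"
```

```text
from [ 609.6 -102.8  190.2] turn [ 0.  -0.1 -0.1] shift [-2.4  1.  62.2] w 47.0
```

>>> arm_command:
  targets: [0, 0, 0, -2.4, 1, 25, 0, 0, 0, 0, -2.4, 1, 45, 0, 0, 0, 0, -2.4, 1, 57, 0, 0, 0, 0, -2.4, 1, 62, 0, 0, 0, 0, -2.4, 1, 62, 1, 0, 0, 0, -2.4, 1, 62, 1, 0, 0, 0, -2.4, 1, 62, 1, 0, 0, 0, -2.4, 1, 62, 1, 0, 0, 0, -2.4, 1, 62, 1, 0, 0, 0, -2.4, 1, 62, 1, 0, 0, 0, -2.4, 1, 62, 1, 0, 0, 0, -2.4, 1, 62, 1, 0, 0, 0, -2.4, 1, 62, 1]

```text
time: 15.95
tool_pos: [0.614, -0.1017, 0.1304]
ee_rot: [-3.141, 0.002, 3.107]
wrist_force: [-0.0, -1.4, 4.7]
width: 0.0119
finger_force: 30.0
```

```bash
python3 -c "
from mv import *
a=np.radians(-1.9);p=robot.get_obs()['tool_pos']*1000;
goto(p[0]-168*np.sin(a),p[1]+168*np.cos(a),p[2],178.1);print(robot.get_obs()['finger_force'],robot.get_obs()['wrist_force'])"
```

```text
from [ 614.  -101.7  130.4] turn [-0.   0.1 -0.1] shift [ 2.00e-01  1.68e+02 -1.00e-01] w 11.9
29.999609291553497 [-0.03071637 -1.40656909  4.71806871]
```

>>> arm_command:
  targets: [0, 0, 0, 0, 4, 0, 1, 0, 0, 0, 0, 12, 0, 1, 0, 0, 0, 0, 24, 0, 1, 0, 0, 0, 0, 38, 0, 1, 0, 0, 0, 0, 52, 0, 1, 0, 0, 0, 0, 66, 0, 1, 0, 0, 0, 0, 80, 0, 1, 0, 0, 0, 0, 94, 0, 1, 0, 0, 0, 0, 108, 0, 1, 0, 0, 0, 0, 122, 0, 1, 0, 0, 0, 0, 136, 0, 1, 0, 0, 0, 0, 148, 0, 1, 0, 0, 0, 0, 157, 0, 1, 0, 0, 0, 0, 163, 0, 1, 0, 0, 0, 0, 166, 0, 1, 0, 0, 0, 0, 168, 0, 1, 0, 0, 0, 0, 168, 0, 1]

```text
time: 17.65
tool_pos: [0.6207, 0.0648, 0.1304]
ee_rot: [-3.137, 0.004, 3.107]
wrist_force: [4.9, -6.3, 5.6]
width: 0.0116
finger_force: 30.0
```

```bash
python3 -c "
from mv import *
o=robot.get_obs();print(o['tool_pos'],o['wrist_force'],o['finger_force'],o['width'])
snap('side','s5.png')"
```

```text
[0.6206562  0.0648497  0.13037828] [ 4.88210299 -6.31317082  5.59950504] 30.010576844215393 0.011619303265925068
```

View pics/s5.png

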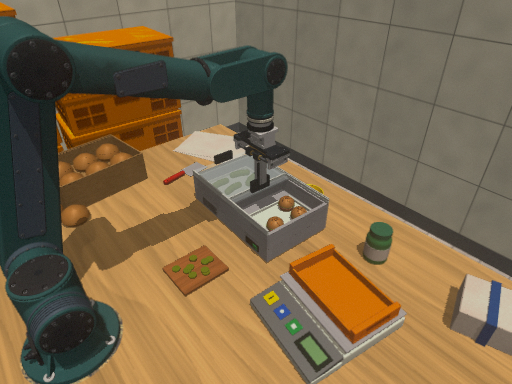

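The right cover is open, all three rolls are exposed around (275,222), (287,204) and (298,212), and the tray is on the platform. Releasing the pull.

>>> arm_command:
  targets: [0, 0, 0, 0, 0, 0, 0.3, 0, 0, 0, 0, 0, 0, 0.3, 0, 0, 0, 0, 0, 0, 0.3, 0, 0, 0, 0, 0, 0, 0.3, 0, 0, 0, 0, 0, -30, 0.3, 0, 0, 0, 0, 0, -70, 0.3, 0, 0, 0, -120, 0, -70, 0, 0, 0, 0, -170, -100, -70, -0.5, 0, 0, 0, -170, -100, -70, -0.5, 0, 0, 0, -170, -100, -70, -0.5, 0, 0, 0, -170, -100, -70, -0.5, 0, 0, 0, -170, -100, -70, -0.5]

```text
time: 18.9
tool_pos: [0.7859, -0.0403, 0.1956]
ee_rot: [3.141, -0.005, 3.106]
wrist_force: [-0.7, -0.0, 0.3]
width: 0.0699
finger_force: 0.0
```

>>> arm_command:
  targets: [0, 0, 8, 40, -20, 0, -0.5, 0, 0, 16, 80, -45, 0, -0.5, 0, 0, 24, 120, -70, 0, -0.5, 0, 0, 32, 160, -95, 0, -0.5, 0, 0, 40, 200, -120, 0, -0.5, 0, 0, 48, 240, -145, 0, -0.5, 0, 0, 56, 280, -170, 0, -0.5, 0, 0, 64, 310, -190, 0, -0.5, 0, 0, 72, 333, -202, 0, -0.5, 0, 0, 80, 333, -202, 0, -0.5, 0, 0, 88, 333, -202, 0, -0.5, 0, 0, 90, 333, -202, 0, -0.5, 0, 0, 90, 333, -202, 0, -0.5]

```text
time: 20.2
tool_pos: [0.4455, -0.2277, 0.2007]
ee_rot: [3.139, 0.0, 1.539]
wrist_force: [-0.8, 0.8, 0.3]
width: 0.0705
finger_force: 0.0
```

```bash
cat > rl.py <<'E'
from m3 import *
def rolls2(box=(268,150,334,230),z=.077):
    m=((H>=3)&(H<=17)&(S>70)&(V>40)).astype(np.uint8)
    m=cv2.morphologyEx(m,cv2.MORPH_OPEN,np.ones((3,3)))
    for c,a,k in blob(m,*box,60):
        q=P[k&ok]; w=onz(s,[c],z)[0]*1000
        print('roll',np.round(c,1),a,np.round(np.median(q,0)*1000,1),'zmax',np.percentile(q[:,2],95)*1000,np.round(w,1))
if __name__=='__main__':
    rolls2();print(hsv[171,292],hsv[207,314])
    cv2.imwrite('pics/r1.png',cv2.cvtColor(cv2.resize(s['color'][125:245,165:345],None,fx=4,fy=4,interpolation=cv2.INTER_CUBIC),cv2.COLOR_RGB2BGR))
E
python3 rl.py
```

```text
roll [292.3 171.2] 253 [659.2  -6.4  90.6] zmax 97.1196899471373 [662.9  -8.1  77. ]
roll [317.  174.4] 267 [650.  -69.3  90. ] zmax 96.81648910393511 [653.7 -71.4  77. ]
roll [314.  207.1] 261 [565.2 -58.8  90.7] zmax 97.18954982673745 [568.2 -60.7  77. ]
[ 13 169  89] [ 12 169  71]
```

View pics/r1.png

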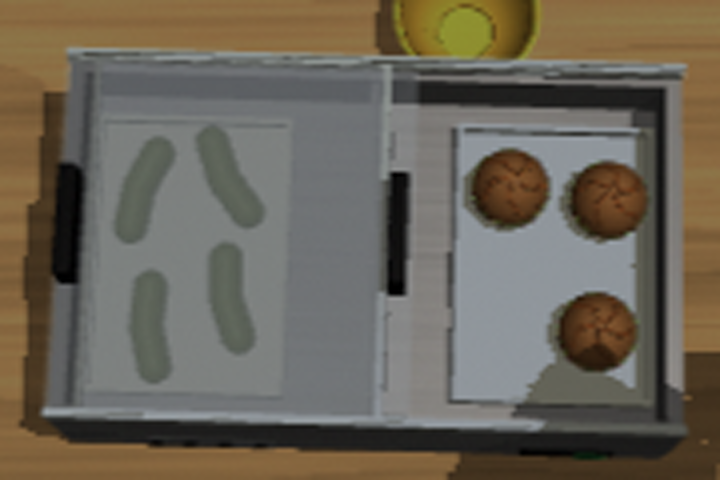

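```bash
python3 -c "
from mv import *
s=snap('top')
a=np.radians(-1.9);R=np.array([[np.cos(a),-np.sin(a)],[np.sin(a),np.cos(a)]])
q=onz(s,np.array([[455,125],[448,403],[645,130]])/4-.37+[165,125],.066)[:,:2]*1000
print((q-[617.2,82.3])@R)
print((onz(s,[[292.3,171.2],[317,174.4],[314,207.1]],.08)[:,:2]*1000-[617.2,82.3])@R)
"
```

```text
[[  92.49103953  -52.76325366]
 [ -91.42394834  -50.80589175]
 [  91.65808915 -177.02448198]]
[[  47.84740265  -88.63907639]
 [  40.66879169 -152.02532855]
 [ -44.94822235 -144.1289753 ]]
```

```bash
cat > rg.py <<'E'
from mv import *
import sys
def c2w(l,a,o):
    a=np.radians(a);return np.array([[np.cos(a),-np.sin(a)],[np.sin(a),np.cos(a)]])@l+o
def roll(l,z): w=c2w(np.array(l),-1.9,np.array([617.2,82.3]));goto(*w,z,88.1)
def slot(t,z): w=c2w(np.array([-.8,2.5+t]),-9.4,np.array([524.8,-330.9]));goto(*w,z,80.6)
E
python3 -c "
from rg import *
roll([-45,-144],140)"
```

```text
from [ 445.7 -228.2  200.4] turn [0.1 0.  0.1] shift [171.9 116.2  60.5] w 70.3
```

>>> arm_command:
  targets: [0, 0, 0, 30, 20, 0, -0.32, 0, 0, 0, 65, 45, 0, -0.32, 0, 0, 0, 105, 70, 10, -0.32, 0, 0, 0, 145, 98, 25, -0.32, 0, 0, 0, 165, 112, 45, -0.32, 0, 0, 0, 172, 116.2, 60, -0.32, 0, 0, 0, 172, 116.2, 60, -0.32, 0, 0, 0, 172, 116.2, 60, -0.32, 0, 0, 0, 172, 116.2, 60, -0.32]

```text
time: 21.2
tool_pos: [0.5681, -0.0631, 0.141]
ee_rot: [3.139, 0.001, 1.535]
wrist_force: [-0.3, -0.1, 0.5]
width: 0.0616
finger_force: 0.0
```

```bash
python3 -c "
from rg import *
roll([-45,-144],68.5)"
```

```text
from [568.1 -63.1 141. ] turn [ 0.1  0.  -0.1] shift [ 3.  -0.9 72.5] w 61.6
```

>>> arm_command:
  targets: [0, 0, 0, 3, -0.9, 30, -0.32, 0, 0, 0, 3, -0.9, 55, -0.32, 0, 0, 0, 3, -0.9, 68, -0.32, 0, 0, 0, 3, -0.9, 72, -0.32, 0, 0, 0, 3, -0.9, 72, -0.32, 0, 0, 0, 3, -0.9, 72, 1, 0, 0, 0, 3, -0.9, 72, 1, 0, 0, 0, 3, -0.9, 72, 1, 0, 0, 0, 3, -0.9, 72, 1, 0, 0, 0, 3, -0.9, 72, 1]

```text
time: 22.2
tool_pos: [0.5683, -0.059, 0.0692]
ee_rot: [3.139, 0.001, 1.537]
wrist_force: [0.0, -0.9, 5.6]
width: 0.0488
finger_force: 30.0
```

>>> arm_command:
  targets: [0, 0, 0, 0, 0, -8, 1, 0, 0, 0, 0, 0, -25, 1, 0, 0, 0, 0, 0, -45, 1, 0, 0, 0, 0, 0, -62, 1, 0, 0, 0, 0, 0, -68, 1, 0, 0, 0, 0, 0, -68, 1]

```text
time: 22.8
tool_pos: [0.5677, -0.0586, 0.1363]
ee_rot: [3.14, 0.0, 1.537]
wrist_force: [0.2, -0.3, -0.3]
width: 0.0487
finger_force: 30.0
```

```bash
python3 -c "
from rg import *
slot(-62,125);print(robot.get_obs()['finger_force'])"
```

```text
from [567.7 -58.6 136.3] turn [ 0.1 -0.   7.5] shift [-332.5  -42.2   11.3] w 48.7
29.99956788495183
```

>>> arm_command:
  targets: [0, 0, 0.5, -12, -2, 0, 1, 0, 0, 1.5, -36, -5, 0, 1, 0, 0, 3, -66, -9, 0, 1, 0, 0, 4, -100, -13, 0, 1, 0, 0, 5, -135, -17, 0, 1, 0, 0, 6, -170, -21, 0, 1, 0, 0, 7, -205, -26, 0, 1, 0, 0, 7.5, -240, -30, 0, 1, 0, 0, 7.5, -275, -35, 5, 1, 0, 0, 7.5, -305, -39, 11, 1, 0, 0, 7.5, -325, -41, 11, 1, 0, 0, 7.5, -332.5, -42.2, 11, 1, 0, 0, 7.5, -332.5, -42.2, 11, 1, 0, 0, 7.5, -332.5, -42.2, 11, 1]

```text
time: 24.2
tool_pos: [0.5141, -0.3886, 0.1246]
ee_rot: [3.141, -0.001, 1.407]
wrist_force: [0.3, 0.8, -0.5]
width: 0.0487
finger_force: 30.0
```

```bash
python3 -c "
from rg import *
slot(-62,76);print(robot.get_obs()['finger_force'])"
```

```text
from [ 514.1 -388.6  124.6] turn [ 0. -0. -0.] shift [-0.9  0.3 48.6] w 48.7
29.999714009463787
```

>>> arm_command:
  targets: [0, 0, 0, 0, 0, 20, 1, 0, 0, 0, 0, 0, 38, 1, 0, 0, 0, 0, 0, 46, 1, 0, 0, 0, 0, 0, 48, 1, 0, 0, 0, 0, 0, 48.5, 1, 0, 0, 0, 0, 0, 48.5, 0, 0, 0, 0, 0, 0, 48.5, -0.4, 0, 0, 0, 0, 0, 48.5, -0.4, 0, 0, 0, 0, 0, 48.5, -0.4, 0, 0, 0, 0, 0, 30, -0.4, 0, 0, 0, 0, 0, 0, -0.4, 0, 0, 0, 0, 0, -25, -0.4, 0, 0, 0, 0, 0, -25, -0.4]

```text
time: 25.5
tool_pos: [0.5157, -0.3914, 0.1549]
ee_rot: [3.133, 0.005, 1.406]
wrist_force: [-0.1, 0.5, -0.6]
width: 0.0657
finger_force: 0.0
```

```bash
python3 -c "
from rg import *
roll([40.7,-152],145)
from rl import *
rolls2()
rolls2((360,170,470,270),.083)"
```

```text
from [ 515.7 -391.4  154.9] turn [ 0.5  0.3 -7.6] shift [338.6  82.5   8.9] w 65.7
roll [292.4 171.2] 253 [658.9  -6.4  90.5] zmax 96.88724604812037 [662.9  -8.2  77. ]
roll [317.2 174.3] 263 [649.7 -69.5  90.4] zmax 97.26467612890731 [653.7 -71.9  77. ]
roll [424.2 179.7] 1792 [ 6.562e+02 -3.790e+02 -4.000e-01] zmax 4.312730038841069 [ 634.6 -343.5   83. ]
roll [364.5 217.3] 791 [ 5.620e+02 -2.023e+02 -2.000e-01] zmax 4.292751904879564 [ 539.4 -185.6   83. ]
roll [416.5 220.3] 3837 [ 533.4 -318.8   64.6] zmax 96.36912050074272 [ 530.1 -315.4   83. ]
```

>>> arm_command:
  targets: [0, 0, -1, 20, 5, 0, -0.32, 0, 0, -2, 55, 13, 0, -0.32, 0, 0, -3, 95, 23, 0, -0.32, 0, 0, -4, 135, 32, 0, -0.32, 0, 0, -5, 175, 42, 0, -0.32, 0, 0, -6, 215, 51, 0, -0.32, 0, 0, -7, 255, 61, 0, -0.32, 0, 0, -7.6, 290, 70, 0, -0.32, 0, 0, -7.6, 320, 76, 5, -0.32, 0, 0, -7.6, 335, 80, 5, -0.32, 0, 0, -7.6, 335, 80, 5, -0.32, 0, 0, -7.6, 335, 80, 5, -0.32, 0, 0, -7.6, 335, 80, 5, -0.32]

```text
time: 26.85
tool_pos: [0.6472, -0.074, 0.1444]
ee_rot: [-3.141, 0.001, 1.537]
wrist_force: [-0.4, -0.8, -0.6]
width: 0.0623
finger_force: 0.0
```

```bash
python3 -c "
from rg import *
roll([40.7,-152],68.5)"
```

```text
from [647.2 -74.  144.4] turn [-0.   0.  -0.1] shift [ 3.2  5.5 75.9] w 62.3
```

>>> arm_command:
  targets: [0, 0, 0, 3.2, 5.5, 25, -0.32, 0, 0, 0, 3.2, 5.5, 50, -0.32, 0, 0, 0, 3.2, 5.5, 68, -0.32, 0, 0, 0, 3.2, 5.5, 75.5, -0.32, 0, 0, 0, 3.2, 5.5, 75.5, -0.32, 0, 0, 0, 3.2, 5.5, 75.5, 1, 0, 0, 0, 3.2, 5.5, 75.5, 1, 0, 0, 0, 3.2, 5.5, 75.5, 1, 0, 0, 0, 3.2, 5.5, 75.5, 1, 0, 0, 0, 3.2, 5.5, 75.5, 1, 0, 0, 0, 3.2, 5.5, 67, 1, 0, 0, 0, 3.2, 5.5, 50, 1, 0, 0, 0, 3.2, 5.5, 28, 1, 0, 0, 0, 3.2, 5.5, 10, 1, 0, 0, 0, 3.2, 5.5, 7, 1, 0, 0, 0, 3.2, 5.5, 7, 1]

```text
time: 28.45
tool_pos: [0.6535, -0.069, 0.1378]
ee_rot: [3.141, -0.0, 1.539]
wrist_force: [-0.2, 0.1, -0.7]
width: 0.0487
finger_force: 30.0
```

```bash
python3 -c "
from rg import *
slot(0,125);print(robot.get_obs()['finger_force'])"
```

```text
from [653.5 -69.  137.8] turn [ 0.  -0.   7.6] shift [-263.3 -120.7   12.7] w 48.7
29.99933324754238
```

>>> arm_command:
  targets: [0, 0, 0.5, -10, -4, 0, 1, 0, 0, 1.5, -30, -13, 0, 1, 0, 0, 3, -57, -26, 0, 1, 0, 0, 4, -87, -40, 0, 1, 0, 0, 5, -117, -54, 0, 1, 0, 0, 6, -147, -68, 0, 1, 0, 0, 7, -177, -82, 0, 1, 0, 0, 7.6, -207, -95, 4, 1, 0, 0, 7.6, -235, -108, 9, 1, 0, 0, 7.6, -255, -117, 12.7, 1, 0, 0, 7.6, -263.3, -120.7, 12.7, 1, 0, 0, 7.6, -263.3, -120.7, 12.7, 1, 0, 0, 7.6, -263.3, -120.7, 12.7, 1]

```text
time: 29.75
tool_pos: [0.5243, -0.3278, 0.1244]
ee_rot: [-3.141, -0.001, 1.406]
wrist_force: [0.5, 1.1, -0.6]
width: 0.0489
finger_force: 30.0
```

```bash
python3 -c "
from rg import *
slot(0,76);print(robot.get_obs()['finger_force'])"
```

```text
from [ 524.3 -327.8  124.4] turn [-0.  -0.1 -0. ] shift [-0.6  0.3 48.4] w 48.9
29.999429946765304
```

>>> arm_command:
  targets: [0, 0, 0, 0, 0, 20, 1, 0, 0, 0, 0, 0, 38, 1, 0, 0, 0, 0, 0, 46, 1, 0, 0, 0, 0, 0, 48, 1, 0, 0, 0, 0, 0, 48.5, 1, 0, 0, 0, 0, 0, 48.5, 0, 0, 0, 0, 0, 0, 48.5, -0.4, 0, 0, 0, 0, 0, 48.5, -0.4, 0, 0, 0, 0, 0, 48.5, -0.4, 0, 0, 0, 0, 0, 30, -0.4, 0, 0, 0, 0, 0, 0, -0.4, 0, 0, 0, 0, 0, -25, -0.4, 0, 0, 0, 0, 0, -25, -0.4, 0, 0, 0, 0, 0, -25, -0.4]

```text
time: 31.15
tool_pos: [0.5243, -0.3287, 0.1499]
ee_rot: [3.141, 0.0, 1.406]
wrist_force: [0.5, -0.2, 0.5]
width: 0.0656
finger_force: 0.0
```

```bash
python3 -c "
from rg import *
roll([47.8,-88.6],145)
from rl import *
rolls2()
"
```

```text
from [ 524.3 -328.7  149.9] turn [ 0.1  0.  -7.6] shift [339.1  83.2   4.9] w 65.6
roll [292.3 171.2] 254 [658.5  -6.6  90.7] zmax 96.87861275240812 [662.8  -8.2  77. ]
```

>>> arm_command:
  targets: [0, 0, -1, 20, 5, 0, -0.32, 0, 0, -2, 55, 13, 0, -0.32, 0, 0, -3, 95, 23, 0, -0.32, 0, 0, -4, 135, 32, 0, -0.32, 0, 0, -5, 175, 42, 0, -0.32, 0, 0, -6, 215, 52, 0, -0.32, 0, 0, -7, 255, 62, 0, -0.32, 0, 0, -7.6, 290, 71, 0, -0.32, 0, 0, -7.6, 320, 78, 5, -0.32, 0, 0, -7.6, 339, 83, 5, -0.32, 0, 0, -7.6, 339, 83, 5, -0.32, 0, 0, -7.6, 339, 83, 5, -0.32, 0, 0, -7.6, 339, 83, 5, -0.32]

```text
time: 32.5
tool_pos: [0.6613, -0.0094, 0.1447]
ee_rot: [-3.141, 0.001, 1.537]
wrist_force: [0.5, 0.2, 0.5]
width: 0.0619
finger_force: 0.0
```

```bash
python3 -c "
from rg import *
roll([47.8,-88.6],68.5)"
```

```text
from [661.3  -9.4 144.7] turn [-0.   0.  -0.1] shift [ 1.6  0.7 76.2] w 61.9
```

>>> arm_command:
  targets: [0, 0, 0, 1.6, 0.7, 25, -0.32, 0, 0, 0, 1.6, 0.7, 50, -0.32, 0, 0, 0, 1.6, 0.7, 68, -0.32, 0, 0, 0, 1.6, 0.7, 75.7, -0.32, 0, 0, 0, 1.6, 0.7, 75.7, -0.32, 0, 0, 0, 1.6, 0.7, 75.7, 1, 0, 0, 0, 1.6, 0.7, 75.7, 1, 0, 0, 0, 1.6, 0.7, 75.7, 1, 0, 0, 0, 1.6, 0.7, 75.7, 1, 0, 0, 0, 1.6, 0.7, 75.7, 1, 0, 0, 0, 1.6, 0.7, 67, 1, 0, 0, 0, 1.6, 0.7, 50, 1, 0, 0, 0, 1.6, 0.7, 28, 1, 0, 0, 0, 1.6, 0.7, 10, 1, 0, 0, 0, 1.6, 0.7, 7, 1, 0, 0, 0, 1.6, 0.7, 7, 1]

```text
time: 34.1
tool_pos: [0.6626, -0.0059, 0.1382]
ee_rot: [3.141, -0.0, 1.539]
wrist_force: [0.9, -0.3, -0.7]
width: 0.0485
finger_force: 30.0
```

```bash
python3 -c "
from rg import *
slot(62,125);print(robot.get_obs()['finger_force'])"
```

```text
from [662.6  -5.9 138.2] turn [ 0.  -0.   7.6] shift [-265.2 -119.6   13. ] w 48.5
29.99943869188428
```

>>> arm_command:
  targets: [0, 0, 0.5, -10, -4, 0, 1, 0, 0, 1.5, -30, -13, 0, 1, 0, 0, 3, -57, -26, 0, 1, 0, 0, 4, -87, -40, 0, 1, 0, 0, 5, -117, -54, 0, 1, 0, 0, 6, -147, -68, 0, 1, 0, 0, 7, -177, -82, 0, 1, 0, 0, 7.6, -207, -94, 0, 1, 0, 0, 7.6, -235, -107, 5, 1, 0, 0, 7.6, -255, -116, 13, 1, 0, 0, 7.6, -265.2, -119.6, 13, 1, 0, 0, 7.6, -265.2, -119.6, 13, 1, 0, 0, 7.6, -265.2, -119.6, 13, 1]

```text
time: 35.4
tool_pos: [0.5344, -0.2668, 0.1246]
ee_rot: [-3.141, -0.001, 1.406]
wrist_force: [0.6, 0.9, -0.7]
width: 0.0482
finger_force: 30.0
```

```bash
python3 -c "
from rg import *
slot(62,76);print(robot.get_obs()['finger_force'])
snap('side','s7.png')"
```

```text
from [ 534.4 -266.8  124.6] turn [-0.  -0.1 -0.1] shift [-0.3  0.2 48.6] w 48.2
29.999484764412045
```

View pics/s7.png

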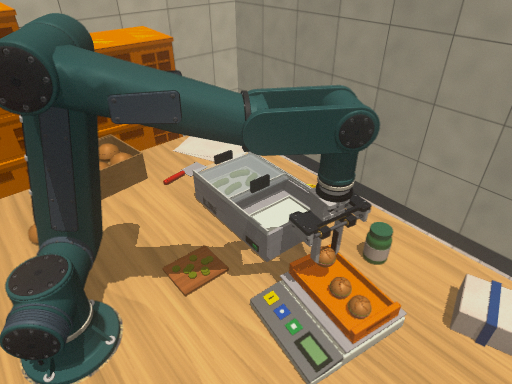

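The third roll is held at (326,256). The other two lie flat in the tray at (341,287) and (359,306), and the insert is empty. Placing the third.

>>> arm_command:
  targets: [0, 0, 0, 0, 0, 20, 1, 0, 0, 0, 0, 0, 38, 1, 0, 0, 0, 0, 0, 46, 1, 0, 0, 0, 0, 0, 48, 1, 0, 0, 0, 0, 0, 48.5, 1, 0, 0, 0, 0, 0, 48.5, 0, 0, 0, 0, 0, 0, 48.5, -0.4, 0, 0, 0, 0, 0, 48.5, -0.4, 0, 0, 0, 0, 0, 48.5, -0.4, 0, 0, 0, 0, 0, 30, -0.4, 0, 0, 0, 0, 0, 0, -0.4, 0, 0, 0, 0, 0, -35, -0.4, 0, 0, 0, 0, 0, -65, -0.2, 0, 0, 0, 0, 0, -65, 0, 0, 0, 0, 0, 0, -65, 0]

```text
time: 36.95
tool_pos: [0.5346, -0.2676, 0.1905]
ee_rot: [3.14, 0.001, 1.406]
wrist_force: [-0.0, -0.7, -0.2]
width: 0.0477
finger_force: 0.0
```

```bash
python3 -c "
from rg import *
from m2 import *
pulls()
w=c2w(np.array([0.3,-17]),-1.9,np.array([617.2,82.3]));print(w)
goto(614,w[1],190,178.1)"
```

```text
pull [324.9010989  172.94505495] 182Traceback (most recent call last):
  File "<string>", line 4, in <module>
    pulls()
    ~~~~~^^
  File "m2.py", line 9, in pulls
    for c,a,k in blob((V<35).astype(np.uint8),170,150,350,215,40): print('pull',c,a);rect('pulltop',k&ok&(P[...,2]>.142)&(P[...,2]<.155))
                                                                                     ~~~~^^^^^^^^^^^^^^^^^^^^^^^^^^^^^^^^^^^^^^^^^^^^^^^^
  File "m.py", line 9, in rect
    r=cv2.minAreaRect((q[:,:2]*1000).astype(np.float32));print(name,np.round(r[0],1),np.round(r[1],1),round(r[2],1),'z',np.round(np.percentile(q[:,2],[5,50,95])*1000,1))
                                                                                                                                 ~~~~~~~~~~~~~^^^^^^^^^^^^^^^^^^
    return _quantile_unchecked(
        a, q, axis, out, overwrite_input, method, keepdims, weights)
    return _ureduce(a,
                    func=_quantile_ureduce_func,
    ...<5 lines>...
                    overwrite_input=overwrite_input,
                    method=method)
    r = func(a, **kwargs)
    result = _quantile(arr,
                       quantiles=q,
    ...<2 lines>...
                       out=out,
                       weights=wgt)
    slices_having_nans = np.isnan(arr[-1, ...])
                                  ~~~^^^^^^^^^
IndexError: index -1 is out of bounds for axis 0 with size 0
```

```bash
python3 key.py -4 60
```

```text
from [ 533.9 -267.2  188.8] turn [ -7.7  -7.7 -89.8] shift [ -68.6 -143.6   91.3] w 47.1
F -0.49626354611368106
```

>>> arm_command:
  targets: [0, 0, -8, -8, -20, 0, 1, 0, 0, -16, -16, -40, 0, 1, 0, 0, -24, -26, -60, 0, 1, 0, 0, -32, -36, -80, 0, 1, 0, 0, -40, -46, -100, 0, 1, 0, 0, -48, -56, -120, 0, 1, 0, 0, -56, -68, -140, 0, 1, 0, 0, -64, -68, -144, 0, 1, 0, 0, -72, -68, -144, 0, 1, 0, 0, -80, -68, -144, 0, 1, 0, 0, -88, -68, -144, 0, 1, 0, 0, -90, -68, -144, 0, 1, 0, 0, -90, -68, -144, 0, 1]

```text
time: 38.3
tool_pos: [0.3803, -0.31, 0.1874]
ee_rot: [3.139, -0.003, 2.976]
wrist_force: [-0.6, 0.2, -0.2]
width: 0.0001
finger_force: 0.0
```

```bash
python3 key.py -4 20
python3 - <<'E'
from m3 import *
cv2.imwrite('pics/t8.png',cv2.cvtColor(cv2.resize(s['color'][165:315,330:500],None,fx=4,fy=4,interpolation=cv2.INTER_CUBIC),cv2.COLOR_RGB2BGR))
E
```

```text
from [ 380.3 -310.   187.4] turn [ 0.1 -9.9 -0.1] shift [ -8.   -1.4 129.2] w 0.1
F -0.06798821404517162
```

View pics/t8.png

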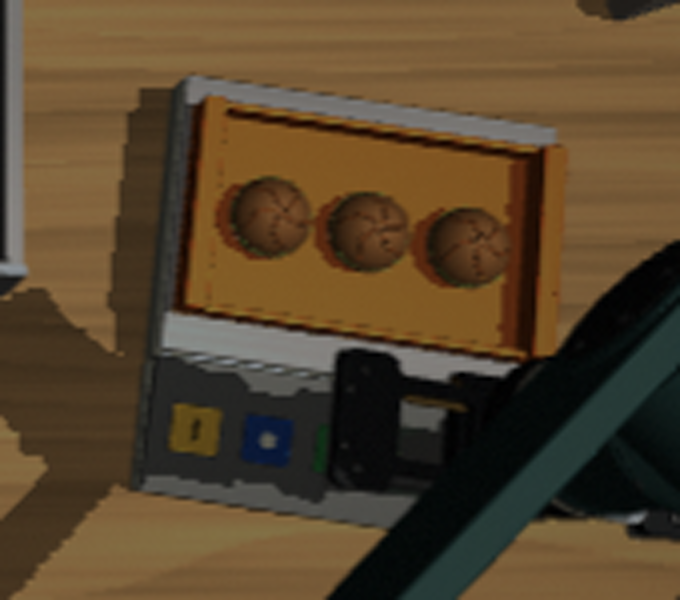

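All three rolls lie flat in the tray at crop (270,215), (370,230) and (468,245), and the tray has not moved. Next is the print key.

>>> arm_command:
  targets: [0, -5, 0, -8, -1.4, 40, 1, 0, -9.9, 0, -8, -1.4, 80, 1, 0, -9.9, 0, -8, -1.4, 115, 1, 0, -9.9, 0, -8, -1.4, 129, 1, 0, -9.9, 0, -8, -1.4, 129, 1, 0, -9.9, 0, -8, -1.4, 129, 1, 0, -9.9, 0, -8, -1.4, 129, 1]

```text
time: 39.05
tool_pos: [0.3897, -0.3143, 0.0623]
ee_rot: [-3.14, 0.175, 2.977]
wrist_force: [-0.8, 0.7, -0.1]
width: 0.0001
finger_force: 0.0
```

```bash
python3 key.py -4 1
```

```text
from [ 389.7 -314.3   62.3] turn [-0.1  0.3 -0. ] shift [ 3.1  1.7 22.6] w 0.1
F 0.018266842049597956
```

>>> arm_command:
  targets: [0, 0, 0, 3, 1.7, 8, 1, 0, 0, 0, 3, 1.7, 15, 1, 0, 0, 0, 3, 1.7, 19, 1, 0, 0, 0, 3, 1.7, 21, 1, 0, 0, 0, 3, 1.7, 22, 1, 0, 0, 0, 3, 1.7, 22, 1, 0, 0, 0, 3, 1.7, 22, 1]

```text
time: 39.75
tool_pos: [0.39, -0.3121, 0.0388]
ee_rot: [-3.141, 0.173, 2.977]
wrist_force: [-0.5, 0.3, -0.3]
width: 0.0008
finger_force: 0.0
```

```bash
python3 key.py -4 -1
```

```text
from [ 390.  -312.1   38.8] turn [-0.   0.2 -0.1] shift [-0.9 -0.5  1.5] w 0.8
F -0.2119268954949858
```

>>> arm_command:
  targets: [0, 0, 0, 0, 0, 0.7, 1, 0, 0, 0, 0, 0, 1.4, 1, 0, 0, 0, 0, 0, 1.8, 1, 0, 0, 0, 0, 0, 1.8, 1]

```text
time: 40.15
tool_pos: [0.3904, -0.3122, 0.0375]
ee_rot: [-3.141, 0.173, 2.977]
wrist_force: [-1.6, 0.1, 3.7]
width: 0.0008
finger_force: 2.2
```

>>> arm_command:
  targets: [0, 0, 0, 0, 0, 0.4, 1, 0, 0, 0, 0, 0, 0.4, 1, 0, 0, 0, 0, 0, 0.4, 1]

```text
time: 40.45
tool_pos: [0.3904, -0.3123, 0.0371]
ee_rot: [-3.141, 0.173, 2.977]
wrist_force: [-1.6, 1.1, 6.0]
width: 0.0007
finger_force: 3.0
```

>>> arm_command:
  targets: [0, 0, 0, 0, 0, 0.3, 1, 0, 0, 0, 0, 0, 0.5, 1, 0, 0, 0, 0, 0, 0.5, 1, 0, 0, 0, 0, 0, 0.5, 1]

```text
time: 40.85
tool_pos: [0.3905, -0.3123, 0.0371]
ee_rot: [-3.141, 0.173, 2.977]
wrist_force: [-3.3, 1.3, 7.8]
width: 0.0004
finger_force: 4.4
```

>>> arm_command:
  targets: [0, 0, 0, 0, 0, -5, 1, 0, 0, 0, 0, 0, -30, 1, 0, 0, 0, 0, 0, -80, 1, 0, 5, 0, 0, 0, -120, 0.5, 0, 9.9, 0, 0, 0, -155, 0, 0, 9.9, 0, 0, 0, -155, 0, 0, 9.9, 0, 0, 0, -155, 0, 0, 9.9, 0, 0, 0, -155, 0]

```text
time: 41.65
tool_pos: [0.3633, -0.3068, 0.1864]
ee_rot: [3.139, -0.002, 2.977]
wrist_force: [0.1, 0.4, -0.8]
width: 0.0368
finger_force: 0.0
```

```bash
python3 -c "
from rg import *
goto(618,65,190,178.1)
s=snap('top')
cv2.imwrite('pics/t9.png',cv2.cvtColor(cv2.resize(s['color'][120:310,165:480],None,fx=2.5,fy=2.5,interpolation=cv2.INTER_CUBIC),cv2.COLOR_RGB2BGR))"
```

```text
from [ 363.3 -306.8  186.4] turn [ 0.2 -0.1 -7.6] shift [-190.2  408.6   -3. ] w 36.8
```

View pics/t9.png

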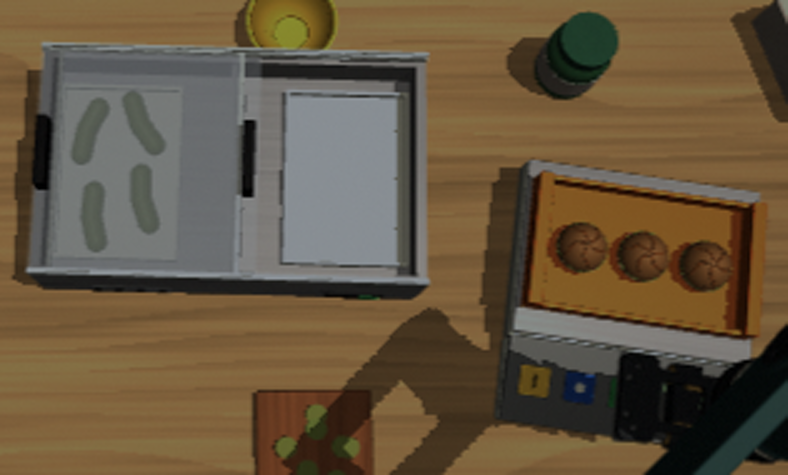

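The insert is empty, the rolls are in the tray, and the right cover's pull is at crop (249,158). Now shutting that cover.

>>> arm_command:
  targets: [0, 0, -1, -12, 25, -3, 0, 0, 0, -2, -30, 65, -3, 0, 0, 0, -3, -50, 105, -3, 0, 0, 0, -4, -70, 145, -3, 0, 0, 0, -5, -90, 185, -3, 0, 0, 0, -6, -108, 225, -3, 0, 0, 0, -7, -126, 265, -3, 0, 0, 0, -7.6, -145, 305, -3, 0, 0, 0, -7.6, -162, 345, -3, 0, 0, 0, -7.6, -180, 385, -3, 0, 0, 0, -7.6, -190.2, 408.6, -3, 0, 0, 0, -7.6, -190.2, 408.6, -3, 0, 0, 0, -7.6, -190.2, 408.6, -3, 0, 0, 0, -7.6, -190.2, 408.6, -3, 0]

```text
time: 43.1
tool_pos: [0.6179, 0.063, 0.1909]
ee_rot: [-3.141, -0.002, 3.108]
wrist_force: [0.6, -0.1, -0.3]
width: 0.0467
finger_force: 0.0
```

```bash
python3 -c "
from rg import *
goto(618,65,129,178.1)
s=snap('top');print(onz(s,[[264.6,183.2]],.1485)*1000)"
```

```text
from [617.9  63.  190.9] turn [-0.  -0.1 -0. ] shift [-0.2  2.1 61.9] w 46.7
[[614.25518274  64.37484819 148.5       ]]
```

>>> arm_command:
  targets: [0, 0, 0, 0, 2, 25, 0, 0, 0, 0, 0, 2, 45, 0, 0, 0, 0, 0, 2, 57, 0, 0, 0, 0, 0, 2, 61.5, 0, 0, 0, 0, 0, 2, 61.5, 1, 0, 0, 0, 0, 2, 61.5, 1, 0, 0, 0, 0, 2, 61.5, 1, 0, 0, 0, 0, 2, 61.5, 1, 0, 0, 0, 0, 2, 61.5, 1, 0, 0, 0, 0, 2, 61.5, 1, 0, 0, 0, 0, 2, 61.5, 1, 0, 0, 0, 0, 2, 61.5, 1, 0, 0, 0, 0, 2, 61.5, 1]

```text
time: 44.45
tool_pos: [0.6193, 0.0649, 0.1311]
ee_rot: [-3.14, 0.002, 3.108]
wrist_force: [-0.8, -5.0, 3.3]
width: 0.0115
finger_force: 30.0
```

>>> arm_command:
  targets: [0, 0, 0, 0, -4, 0, 1, 0, 0, 0, 0, -12, 0, 1, 0, 0, 0, 0, -24, 0, 1, 0, 0, 0, 0, -38, 0, 1, 0, 0, 0, 0, -52, 0, 1, 0, 0, 0, 0, -66, 0, 1, 0, 0, 0, 0, -80, 0, 1, 0, 0, 0, 0, -94, 0, 1, 0, 0, 0, 0, -108, 0, 1, 0, 0, 0, 0, -122, 0, 1, 0, 0, 0, 0, -136, 0, 1, 0, 0, 0, 0, -148, 0, 1, 0, 0, 0, 0, -157, 0, 1, 0, 0, 0, 0, -162, 0, 1, 0, 0, 0, 0, -165, 0, 1, 0, 0, 0, 0, -166, 0, 1, 0, 0, 0, 0, -166, 0, 1]

```text
time: 46.15
tool_pos: [0.6127, -0.1004, 0.131]
ee_rot: [3.141, -0.001, 3.109]
wrist_force: [-3.9, 1.4, 6.9]
width: 0.0115
finger_force: 30.0
```

>>> arm_command:
  targets: [0, 0, 0, 0, -1, 0, 1, 0, 0, 0, 0, -2, 0, 1, 0, 0, 0, 0, -2, 0, 1, 0, 0, 0, 0, -2, 0, 1]

```text
time: 46.55
tool_pos: [0.6126, -0.1021, 0.131]
ee_rot: [3.141, -0.001, 3.109]
wrist_force: [-2.8, 0.5, 7.1]
width: 0.0114
finger_force: 30.0
```

>>> arm_command:
  targets: [0, 0, 0, 0, -1, 0, 1, 0, 0, 0, 0, -1.5, 0, 1, 0, 0, 0, 0, -1.5, 0, 1, 0, 0, 0, 0, -1.5, 0, 1]

```text
time: 46.95
tool_pos: [0.6125, -0.103, 0.131]
ee_rot: [3.14, -0.001, 3.109]
wrist_force: [-2.5, 1.8, 6.9]
width: 0.012
finger_force: 30.0
```

>>> arm_command:
  targets: [0, 0, 0, 0, -1, 0, 1, 0, 0, 0, 0, -2, 0, 1, 0, 0, 0, 0, -2, 0, 1, 0, 0, 0, 0, -2, 0, 1]

```text
time: 47.35
tool_pos: [0.6125, -0.103, 0.131]
ee_rot: [3.137, -0.001, 3.111]
wrist_force: [-3.1, 6.6, 6.8]
width: 0.0117
finger_force: 30.0
```

>>> arm_command:
  targets: [0, 0, 0, 0, -1, 0, 1, 0, 0, 0, 0, -1, 0, 1, 0, 0, 0, 0, -1, 0, 1]

```text
time: 47.65
tool_pos: [0.6125, -0.103, 0.131]
ee_rot: [3.135, -0.001, 3.111]
wrist_force: [-2.2, 8.0, 7.5]
width: 0.0114
finger_force: 30.1
```

>>> arm_command:
  targets: [0, 0, 0, 0, 0, 0, 0.3, 0, 0, 0, 0, 0, 0, 0.2, 0, 0, 0, 0, 0, 0, 0, 0, 0, 0, 0, 0, 0, 0, 0, 0, 0, 0, 0, -30, 0, 0, 0, 0, 0, 0, -70, 0, 0, 0, 0, 40, -10, -70, 0, 0, 0, 0, 90, -20, -70, 0, 0, 0, 0, 140, -20, -70, 0, 0, 0, 0, 190, -20, -70, 0, 0, 0, 0, 240, -20, -70, 0, 0, 0, 0, 240, -20, -70, 0, 0, 0, 0, 240, -20, -70, 0]

```text
time: 48.95
tool_pos: [0.3724, -0.1187, 0.2006]
ee_rot: [-3.141, 0.002, 3.108]
wrist_force: [0.4, -0.4, 0.2]
width: 0.0469
finger_force: 0.0
```

Run:
```python
from m3 import *
pulls();traytop(355,170,475,270,.06)
snap('side','s10.png')
cv2.imwrite('pics/t10.png',cv2.cvtColor(cv2.resize(s['color'][80:310,100:480],None,fx=2,fy=2,interpolation=cv2.INTER_CUBIC),cv2.COLOR_RGB2BGR))
```

```text
pull [181.40322581 180.41935484] 186
pulltop [625.7 266.6] [12.3 67.9] 87.3 z [144.6 148.5 152.9]
pull [332.51396648 185.0726257 ] 179
pulltop [ 611.9 -100.9] [ 9.6 67.8] 87.7 z [145.  148.4 151.8]
bars [ 513.1 -416.7] [ 52.1 136.1] 80.6 [ 540.5 -245.3] [ 54.2 133.2] 80.6 sep 173.58324163605872 mid [ 526.80911255 -331.03424835] dir -99.06159084307943 411 422
```

View pics/t10.png

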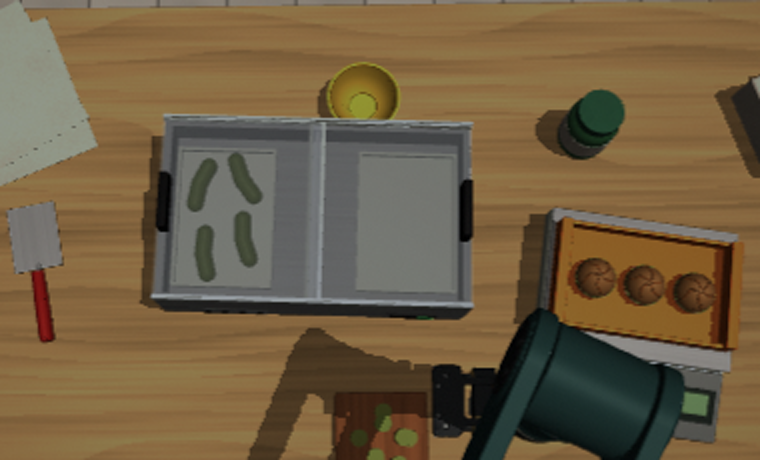

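View pics/s10.png

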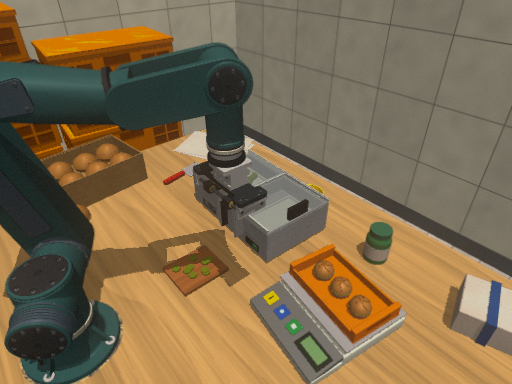

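Both covers are shut, with the pulls back at (181,180) and (332.5,185) as at the start. The three rolls lie flat in the tray on the platform, and the jar, bowl and spreader are untouched.

```bash
python3 -c "
from bench import robot
print(robot.close_job())"
```

```text
the job is handed in; nothing more can be done
None
```

The order is done and handed in at about 49 s: the tray was tared on the scale, all three rolls were moved into it lying flat, the print key was pressed and both covers are shut. I judged the key presses by force (about 8 N each) and did not read the display.

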